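Make up two egg-painting kits

TASK

Make up the two egg-painting kits: the red case gets the blue egg and the yellow paint bottle, the blue case gets the white egg and the green paint bottle. Lower each egg (do not drop it) into the round foam seat so that it stands upright on the seat's floor, and press each bottle upright into the case's foam cutout until it is fully home. Leave the red egg and the black paint bottle standing where they are.

Things in the scene. Friction and masses are not known exactly. Their poses are not given: they have to be found in the camera images.
- egg_white_mid (a point): White egg with small black dots: turned wooden egg, flat foot 32 mm wide, standing upright; 76 mm tall, 54 mm wide at most, 35 mm above the foot; about 90 g. Point: its centre, 38 mm above the foot; z up along its axis.
- egg_blue_mid (a point): Blue egg with a gold band and gold and white dots: turned wooden egg, flat foot 32 mm wide, standing upright; 76 mm tall, 54 mm wide at most, 35 mm above the foot; about 90 g. Point: its centre, 38 mm above the foot; z up along its axis.
- egg_red_mid (a point): Dark red egg with a cream band, not needed, to be left alone: turned wooden egg, flat foot 32 mm wide, standing upright; 76 mm tall, 54 mm wide at most, 35 mm above the foot; about 90 g. Point: its centre, 38 mm above the foot; z up along its axis.
- paint_yellow_mid (a point): Yellow straight round paint bottle, cap in the same colour, white label low down; 36 mm wide, 80 mm tall, foot tapered to 28 mm over the lowest 7 mm; about 85 g, upright. Point: its centre, 40 mm above the foot; z up along its axis. Grip it by the upper half: about 15 mm above this centre keeps the fingertips clear of the foam.
- paint_green_mid (a point): Green straight round paint bottle, cap in the same colour, white label low down; 36 mm wide, 80 mm tall, foot tapered to 28 mm over the lowest 7 mm; about 85 g, upright. Point: its centre, 40 mm above the foot; z up along its axis. Grip it by the upper half: about 15 mm above this centre keeps the fingertips clear of the foam.
- paint_black_mid (a point): Black straight round paint bottle, cap in the same colour, white label low down; 36 mm wide, 80 mm tall, foot tapered to 28 mm over the lowest 7 mm; about 85 g, upright. Point: its centre, 40 mm above the foot; z up along its axis. Not needed, to be left alone.
- case_red: Red case: red shell, grey foam, fixed; 110 (x) x 180 (y) x 31 mm high. Origin: centre of underside, on the table, z up. Egg seat: round recess centred at x 0, y +42 mm, 60 mm wide, floor 22 mm above the table, foam top 30 mm. Bottle cutout: centred at x 0, y -42 mm, 50 mm along x, floor 5 mm above the table; along y two springy paler foam lips leave 33 mm (43 at the mouth), yield 8 mm each, take 5 to 15 N to press a bottle in.
- case_blue: Blue case: blue shell, grey foam, fixed; 110 (x) x 180 (y) x 31 mm high. Origin: centre of underside, on the table, z up. Egg seat: round recess centred at x 0, y +42 mm, 60 mm wide, floor 22 mm above the table, foam top 30 mm. Bottle cutout: centred at x 0, y -42 mm, 50 mm along x, floor 5 mm above the table; along y two springy paler foam lips leave 33 mm (43 at the mouth), yield 8 mm each, take 5 to 15 N to press a bottle in.
There are look-alikes about, which are no part of the job. There is more than one size of the part that bears paint_yellow_mid; the job needs the largest.

How it is judged:
By the outcome, as a careful person would: the job done as asked, in the order asked, and still so for the second after the job is handed in, with the robot touching nothing.
It also fails if it takes over 112 s, if anything falls off the work surface, if the arm or the gripper's body presses on something with over 40 N, if the wrist force passes 120 N, or if a joint passes its speed limit or range.

ROBOT

A 6-joint arm with a two-finger parallel gripper is mounted at the origin on the work surface. World frame = base frame: x ahead of the robot, y to its left, z up, the work surface at z = 0. Lengths are in mm, angles in rad, forces in N, time in s.
With the tool pointing down it reaches from about 350 to 875 mm from the base axis. Payload 4.2 kg.
Tool frame: the origin (TCP) lies at the very end of the fingers, on their centre line; the grasp point (between the pads) lies arm.grip_point_offset behind it (arm.grip_point_offset is the distance from the TCP to the grasp point, in mm); z points along the fingers, y is the line along which they close (so a half turn about z gives the same grasp; the last joint's range is limited). The gripper opens to 85 mm and grips with 20 to 120 N. Pads are 22 mm wide; open, the fingers measure 114 mm over their backs; the gripper's body (76 mm by 85 mm) begins 54 mm behind the grasp point. The pads swing forward as they close: fully open they stand 13 mm farther back than shut.
Start: joints at [-0.988, 0.385, 0.008, 0, -1.194, -0.259], TCP at [198.872, -592.494, 231.312] pointing down, gripper open.
Joint ranges: [-3.14, 3.14], [-1.21, 2.06], [-1.07, 1.41], [-3.16, 2.05], [-2.99, -0.16], [-3.1, 3.1]. Speed limits (rad/s): [2.79, 2.79, 3.14, 3.14, 3.14, 3.14].

INTERFACE

Orientations are given as a unit quaternion [x, y, z, w].
In Python, from bench import arm, cams, ticket gives the robot as it stands.
- The arm moves only by the tool servo_tool, never from a script. Its argument "commands" is a list that holds one entry, the list of rows, each a list of 7 numbers: the closure in counts, from 0 (fully open) to 255 (shut), then the shift along the tool's x, y, z in m, then the turn, a rotation vector about the tool's x, y, z in degrees. In form: [[[grip, x, y, z, ax, ay, az], ...]]. A call has 1 to 10 rows; each row shifts and turns the commanded pose from where the row before left it, along the tool's axes as they then stand; what a row does not reach is not made up. A row lasts 1/12 s, in which the tool goes at most 41.7 mm and 7.16 degrees, less where a joint would pass 70% of its speed; a pose out of reach is approached as far as the arm can. A call with a gripper value outside its range is refused whole. The fingers move at their own pace and stop on an object; the grip force is fixed at half the most. Time passes only in rows, so rows that do not move let the fingers close. It gives the time, the measured TCP pose, the force, the opening and the grip force at its end, in the units of the state.
- arm.read_state(): the state, without advancing time (a new reading comes with each control period).
- cams.get_image(name): name is "side" or "top" or "wrist"; returns a dict with "frame" (480x640x3 uint8, blue, green, red), "K" (3x3 intrinsics, pixels), "T" (4x4, takes a point from camera to world coordinates). Camera axes: x right, y up, looking along -z (the intrinsics and any distortion apply to the point x, -y, -z); pixel columns grow to the right and rows downward; lengths in mm; the calibration is good to about 2 mm. The wrist camera is an equidistant fisheye: a pixel r from the principal point sees the ray r / f radians off the axis. A picture is of the moment at which its call begins. There is no depth.
- ticket.job_done(): hands the job in; it is judged then, once.
The state is a dict: "clock": time; "joints": joint angles; "joint_vel": joint speeds; "joint_efforts": joint torques, N m; "position": TCP position; "ee_rot": TCP orientation; "contact_force": force on the tool from outside, world axes, zero at the start; "wrist_torque": the same for the moment, N m; "gripper_width": finger opening in mm; "grasp_force": force on a finger pad.
Only numpy, scipy, OpenCV 4.12 (cv2) and the standard library are available. Lean on these libraries where they do the work, as an engineer would, in place of code of your own. Each camera call takes 0.05 s, during which the arm holds its last target. There are 200 camera calls.

## Working session

There is one attempt and no reset: what is moved stays moved. The work goes in short steps, Python scripts to look and compute and a tool call to move; the robot and the scene stay as the last step left them, time stands still between calls to the robot, and variables do not carry over. Pictures are saved under pics/ and viewed, at most 14 in all, crops included, and the job is handed in when it is done.

Besides the shell and the picture viewer there is one more tool, called after ">>>" in YAML: its name, and indented under it one key for each argument. servo_tool: Moves the arm, as the interface text tells. Its arguments: {"type":"object","properties":{"commands":{"type":"array","items":{"type":"array","items":{"type":"array","items":{"type":"number"}}}}},"required":["commands"]}

```bash
mkdir -p pics; python3 - <<'E'
from bench import arm,cams
import cv2,numpy as np
print(arm.read_state(), arm.grip_point_offset)
for n in("top","side"):
    d=cams.get_image(n);cv2.imwrite(f"pics/{n}0.png",d["frame"]);print(n,d["K"].round(1).tolist(),d["T"].round(3).tolist(),[k for k in d])
E
```

```text
{'clock': 0.0, 'joints': array([-9.88399707e-01,  3.85551859e-01,  6.62613411e-03, -5.04995167e-04,
       -1.19396270e+00, -2.58619837e-01]), 'joint_vel': array([-2.12861624e-03,  1.09981146e-04,  7.26721906e-04,  6.96493685e-05,
        2.21478690e-03, -1.18875003e-03]), 'joint_efforts': array([ 2.23578492e-03, -3.92291844e+01,  1.88397163e+01,  4.18619961e+00,
       -4.73011707e-03, -4.84255196e-06]), 'position': array([ 198.69412318, -591.96900355,  230.22362804]), 'ee_rot': array([-1.61090158e-01,  9.86939112e-01,  1.05072017e-03, -2.12783395e-04]), 'contact_force': array([-0.20588286, -0.97385032, -0.49344482]), 'wrist_torque': array([0.05714124, 0.01046206, 0.029173  ]), 'grasp_force': 0.0, 'gripper_width': 85.30215460964037} 18.700000000000003
top [[511.1, 0.0, 316.4], [0.0, 511.1, 237.8], [0.0, 0.0, 1.0]] [[-0.007, 0.997, -0.076, 461.204], [-1.0, -0.007, 0.001, -15.203], [0.0, 0.076, 0.997, 1318.681], [0.0, 0.0, 0.0, 1.0]] ['frame', 'K', 'T']
side [[604.5, 0.0, 299.8], [0.0, 604.5, 240.3], [0.0, 0.0, 1.0]] [[-0.745, 0.443, -0.499, -63.639], [-0.667, -0.5, 0.552, 717.562], [-0.004, 0.744, 0.668, 900.047], [0.0, 0.0, 0.0, 1.0]] ['frame', 'K', 'T']
```

View pics/top0.png

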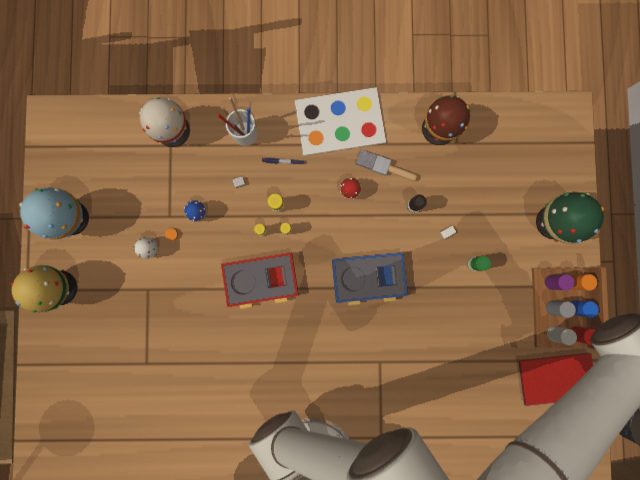

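View pics/side0.png

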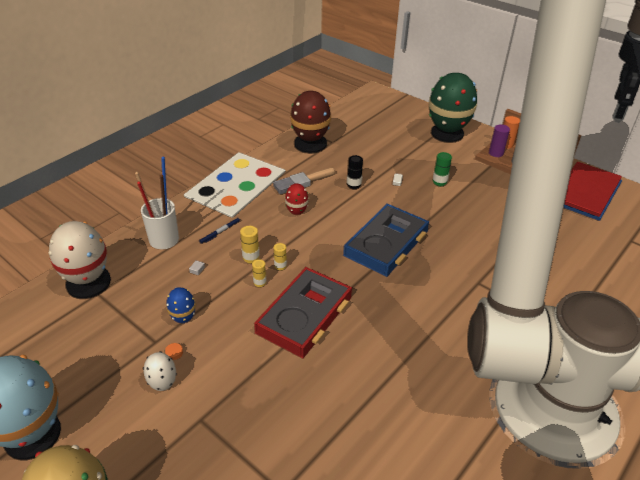

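The top view shows the red case near (260,279) and the blue case near (370,277), both with seats on the left (+y). The blue egg is at (195,210), white egg (146,247), large yellow bottle (275,202), green (481,263), red egg (350,188) and black (417,203). The side view agrees, and the two smaller yellow bottles stand beside the large one.

```bash
cat > h.py <<'E'
import numpy as np,cv2
def ray(d,u,v,fish=False):
    K,T=d["K"],d["T"]; x=(u-K[0,2])/K[0,0]; y=(v-K[1,2])/K[1,1]
    if fish:
        r=np.hypot(x,y); s=np.sin(r)/max(r,1e-9); c=np.array([x*s,-y*s,-np.cos(r)])
    else: c=np.array([x,-y,-1.])
    w=T[:3,:3]@c; return T[:3,3],w/np.linalg.norm(w)
def plane(d,u,v,z,fish=False):
    o,w=ray(d,u,v,fish); return o+w*(z-o[2])/w[2]
def cross(r1,r2):
    (a,u),(b,v)=r1,r2; s=np.linalg.lstsq(np.c_[u,-v],b-a,rcond=None)[0]
    p,q=a+s[0]*u,b+s[1]*v; return (p+q)/2,np.linalg.norm(p-q)
def px(d,p,fish=False):
    K,T=d["K"],d["T"]; c=T[:3,:3].T@(np.array(p,float)-T[:3,3]); x,y,z=c[0],-c[1],-c[2]
    if fish:
        n=np.hypot(x,y); t=np.arctan2(n,z); x,y=x/n*t,y/n*t
    else: x,y=x/z,y/z
    return np.array([K[0,0]*x+K[0,2],K[1,1]*y+K[1,2]])
def blob(img,lo,hi,c,rad):
    "largest blob of an HSV range (hue may wrap) within rad of c: contour (hull) and its moments centroid"
    h=cv2.cvtColor(img,cv2.COLOR_BGR2HSV); m=cv2.inRange(h,np.array(lo),np.array(hi)) if lo[0]<=hi[0] else cv2.inRange(h,np.array((0,*lo[1:])),np.array(hi))|cv2.inRange(h,np.array(lo),np.array((180,*hi[1:])))
    k=np.zeros_like(m); cv2.circle(k,tuple(int(i) for i in c),int(rad),255,-1); m&=k
    cs,_=cv2.findContours(m,cv2.RETR_EXTERNAL,cv2.CHAIN_APPROX_NONE)
    hl=cv2.convexHull(max(cs,key=cv2.contourArea)); M=cv2.moments(hl)
    return hl,np.array([M["m10"],M["m01"]])/M["m00"]
E
python3 - <<'E'
import pickle
from bench import cams
from h import *
D={n:cams.get_image(n) for n in("top","side")}; pickle.dump(D,open("d0.pkl","wb"))
L={'blue':((105,120,40),(130,255,255),(195,210),(180,305),18,22),
'white':((0,0,120),(180,70,255),(146,247),(159,371),16,24),
'red':((170,120,60),(6,255,255),(350,188),(297,199),16,20),
'yellow':((20,120,90),(34,255,255),(275,202),(250,243),12,22),
'green':((50,100,30),(85,255,255),(481,263),(443,168),16,22)}
for n,(lo,hi,a,b,r1,r2) in L.items():
    ha,ca=blob(D["top"]["frame"],lo,hi,a,r1); hb,cb=blob(D["side"]["frame"],lo,hi,b,r2)
    p,g=cross(ray(D["top"],*ca),ray(D["side"],*cb))
    print(n,ca.round(1),cv2.boundingRect(ha),cb.round(1),cv2.boundingRect(hb),p.round(1),'gap',g.round(1),'plane',plane(D["top"],*ca,38).round(1))
t=D["top"]
for n,lo,hi,c in(('cr',(172,150,60),(5,255,255),(260,279)),('cb',(105,100,40),(125,255,255),(370,277))):
    hl,c2=blob(t["frame"],lo,hi,c,46); r=cv2.minAreaRect(hl); b=cv2.boxPoints(r)
    w=np.array([plane(t,*q,31)[:2] for q in b]); print(n,r,w.round(1).tolist(),w.mean(0).round(1),[np.linalg.norm(w[i]-w[i-1]).round(1) for i in range(4)])
crop=t["frame"][155:315,130:500]; cv2.imwrite("pics/c0.png",cv2.resize(crop,None,fx=2.15,fy=2.15,interpolation=cv2.INTER_CUBIC))
E
```

```text
blue [193.9 210.8] (185, 202, 19, 19) [179.7 300.4] (167, 288, 27, 25) [629.1 290.8  47.1] gap 2.3 plane [629.4 292.2  38. ]
white [143.  247.9] (134, 238, 19, 20) [157.9 370.7] (144, 352, 29, 39) [536.7 418.1  40.5] gap 0.6 plane [536.6 418.8  38. ]
red [350.2 187.9] (341, 179, 20, 19) [296.3 194.2] (286, 184, 22, 21) [ 684.2 -101.5   47.7] gap 2.6 plane [ 684.9 -103.    38. ]
yellow [275.1 201.4] (267, 193, 17, 17) [249.2 238.9] (240, 226, 19, 27) [649.3  86.   55.7] gap 0.3 plane [651.8  87.3  38. ]
green [480.4 263.1] (471, 256, 20, 15) [442.8 163.5] (435, 152, 17, 24) [ 492.7 -420.2   56.2] gap 1.9 plane [ 492.3 -426.6   38. ]
cr ((259.0975646972656, 279.2147216796875), (43.47163772583008, 71.79953002929688), 80.98067474365234) [[496.6, 226.1], [523.6, 47.5], [415.9, 30.8], [389.2, 208.3]] [456.3 128.2] [np.float64(108.9), np.float64(180.6), np.float64(109.1), np.float64(179.5)]
cb ((369.33111572265625, 277.0314636230469), (43.12340545654297, 71.34341430664062), 84.64418029785156) [[505.8, -54.9], [521.2, -234.1], [413.5, -242.0], [398.3, -63.9]] [ 459.7 -148.7] [np.float64(107.9), np.float64(179.9), np.float64(108.0), np.float64(178.8)]
```

View pics/c0.png

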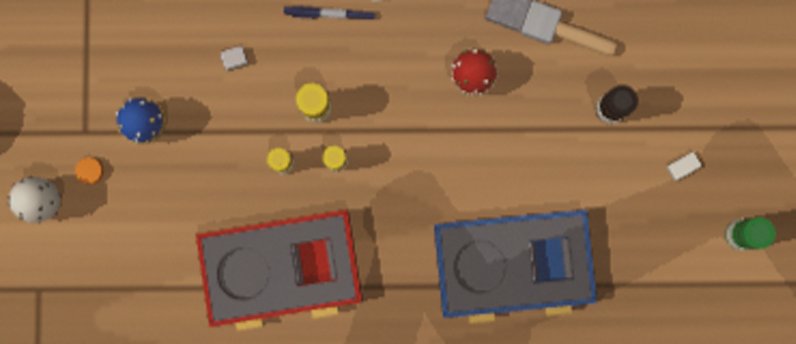

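Every point checks out against the known sizes: the cases measure 109×180 and heights are plausible. The case centres are red (456,128) at yaw 8.6° and blue (460,-149) at yaw 4.9°. I'm moving to above the blue egg now.

>>> servo_tool:
  commands:
    - [[0,0,0,0,0,0,6.18],[0,0,0,0,0,0,6.18],[0,0,0,0,0,0,6.18],[0,-0.0166,0.034,0,0,0,0],[0,-0.0166,0.034,0,0,0,0],[0,-0.0166,0.034,0,0,0,0],[0,-0.0166,0.034,0,0,0,0],[0,-0.0166,0.034,0,0,0,0],[0,-0.0166,0.034,0,0,0,0],[0,-0.0166,0.034,0,0,0,0]]

```text
clock: 1.03
position: [315.3, -352.7, 231.3]
ee_rot: [0.0, 1.0, 0.0, 0.0]
contact_force: [0.1, -0.4, 0.9]
gripper_width: 85.5
grasp_force: 0.0
```

>>> servo_tool:
  commands:
    - [[0,-0.0166,0.034,0,0,0,0],[0,-0.0166,0.034,0,0,0,0],[0,-0.0166,0.034,0,0,0,0],[0,-0.0166,0.034,0,0,0,0],[0,-0.0166,0.034,0,0,0,0],[0,-0.0166,0.034,0,0,0,0],[0,-0.0166,0.034,0,0,0,0],[0,-0.0166,0.034,0,0,0,0],[0,-0.0166,0.034,0,0,0,0],[0,-0.0166,0.034,0,0,0,0]]

```text
clock: 1.87
position: [481.2, -12.5, 231.5]
ee_rot: [-0.0, 1.0, 0.0, 0.0]
contact_force: [0.3, -0.2, -0.1]
gripper_width: 85.5
grasp_force: 0.0
```

>>> servo_tool:
  commands:
    - [[0,-0.0166,0.034,0,0,0,0],[0,-0.0166,0.034,0,0,0,0],[0,-0.0166,0.034,0,0,0,0],[0,-0.0166,0.034,0,0,0,0],[0,-0.0166,0.034,0,0,0,0],[0,-0.0166,0.034,0,0,0,0],[0,0,0,0,0,0,0]]

```text
clock: 2.45
position: [582.8, 194.9, 229.8]
ee_rot: [-0.002, 1.0, 0.0, 0.0]
contact_force: [0.5, -0.8, 0.4]
gripper_width: 85.3
grasp_force: 0.0
```

>>> servo_tool:
  commands:
    - [[0,-0.0155,0.0325,0,0,0,0],[0,-0.0155,0.0325,0,0,0,0],[0,-0.0155,0.0325,0,0,0,0],[0,0,0,0,0,0,0],[0,0,0,0,0,0,0]]

```text
clock: 2.87
position: [626.9, 288.6, 229.3]
ee_rot: [-0.001, 1.0, -0.001, -0.001]
contact_force: [-0.7, -1.1, 0.1]
gripper_width: 85.2
grasp_force: 0.0
```

```bash
python3 - <<'E'
from bench import arm,cams
from h import *
d=cams.get_image("wrist");cv2.imwrite("pics/w1.png",d["frame"]);s=arm.read_state()
print(s["position"],s["joints"].round(2),d["K"].round(1).tolist(),d["T"].round(3).tolist())
for p in((629,291,38),(537,418,38),(650,86.5,80)): print(px(d,p,True).round(1))
E
```

```text
[626.65808847 287.39888419 230.10075777] [ 0.66  0.5   0.19 -0.   -1.26 -2.23] [[371.6, 0.0, 320.2], [0.0, 371.6, 240.5], [0.0, 0.0, 1.0]] [[-0.001, -0.945, -0.327, 542.676], [1.0, -0.002, 0.001, 288.622], [-0.002, -0.327, 0.945, 373.883], [0.0, 0.0, 0.0, 1.0]]
[323.3 210.3]
[460.2 116.8]
[107.5 245.9]
```

View pics/w1.png

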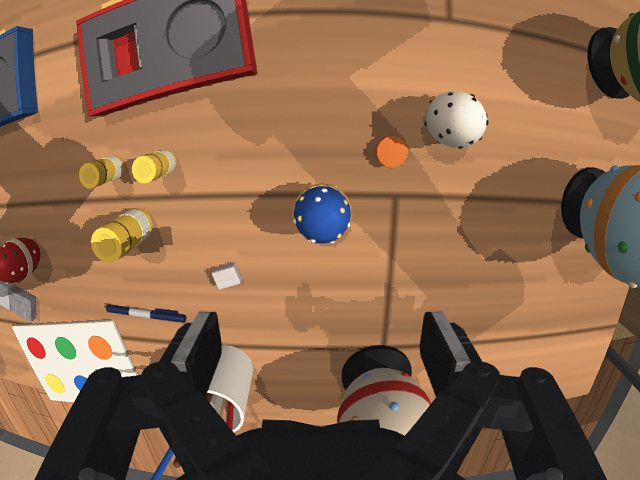

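The wrist view shows the blue egg at (322,214), white egg (457,120), large yellow bottle (122,235) and the red case at upper left. All of them match the top-view predictions to within a few px.

```bash
python3 - <<'E'
from bench import cams
from h import *
d=cams.get_image("wrist");f=d["frame"]
h,c=blob(f,(105,120,40),(130,255,255),(322,214),40);print(c,cv2.boundingRect(h),[plane(d,*c,z,True).round(1) for z in(36,38,42)])
h,c=blob(f,(0,0,120),(180,70,255),(457,120),38);print(c,cv2.boundingRect(h),[plane(d,*c,z,True).round(1) for z in(36,38,42)])
h,c=blob(f,(172,150,60),(5,255,255),(165,50),102)
print(cv2.boundingRect(h)); q=cv2.approxPolyDP(h,6,True)[:,0]; print([(p.tolist(),plane(d,*p,31,True)[:2].round(1).tolist()) for p in q])
E
```

```text
[323.1333196  214.14279827] (295, 187, 57, 56) [array([633.2, 289.8,  36. ]), array([632.7, 289.7,  38. ]), array([631.6, 289.7,  42. ])]
[459.2503774  117.41794264] (430, 92, 58, 55) [array([537.6, 417. ,  36. ]), array([537.6, 416.3,  38. ]), array([537.7, 414.7,  42. ])]
(77, 0, 181, 117)
[([246, 0], [427.7, 218.8]), ([256, 74], [501.2, 228.6]), ([90, 116], [524.9, 48.4]), ([78, 20], [416.3, 32.4]), ([125, 0], [407.4, 92.1])]
```

>>> servo_tool:
  commands:
    - [[0,-0.004,0.002,0.03,0,0,0],[0,0,0,0.035,0,0,0],[0,0,0,0.035,0,0,0],[0,0,0,0.035,0,0,0],[0,0,0,0.035,0,0,0],[0,0,0,0.025,0,0,0],[0,0,0,0.014,0,0,0],[0,0,0,0.006,0,0,0],[0,0,0,0,0,0,0]]

```text
clock: 3.72
position: [630.2, 287.6, 15.3]
ee_rot: [0.0, 1.0, -0.001, -0.001]
contact_force: [0.6, -0.1, -0.0]
gripper_width: 85.3
grasp_force: 0.0
```

>>> servo_tool:
  commands:
    - [[120,0,0,0,0,0,0],[160,0,0,0,0,0,0],[160,0,0,0,0,0,0],[160,0,0,0,0,0,0],[160,0,0,0,0,0,0],[160,0,0,0,0,0,0]]

```text
clock: 4.22
position: [632.5, 290.0, 19.1]
ee_rot: [-0.001, 1.0, 0.001, 0.002]
contact_force: [-0.7, 0.2, 6.8]
gripper_width: 51.4
grasp_force: 63.0
```

```bash
python3 - <<'E'
from bench import arm,cams
from h import *
s=arm.read_state();print(s)
d=cams.get_image("wrist");cv2.imwrite("pics/w2.png",d["frame"])
E
```

```text
{'clock': 4.2167, 'joints': array([ 6.62007260e-01,  6.90278519e-01, -3.40078829e-02,  1.16121746e-03,
       -8.41871058e-01, -2.23255150e+00]), 'joint_vel': array([ 0.00024912,  0.00055329,  0.00049032,  0.00095157,  0.00114606,
       -0.00019418]), 'joint_efforts': array([-4.22541588e-02, -4.54848897e+01,  1.34385493e+01,  2.70167917e+00,
        1.43848518e-01,  1.71039038e-02]), 'position': array([632.47426933, 289.98053696,  19.13383993]), 'ee_rot': array([-5.11763729e-04,  9.99997085e-01,  1.08319776e-03,  2.09637058e-03]), 'contact_force': array([-0.69488332,  0.17823409,  6.8260027 ]), 'wrist_torque': array([-0.0337932 ,  0.11251726, -0.04244747]), 'grasp_force': 63.02400626242161, 'gripper_width': 51.43447691993922}
```

View pics/w2.png

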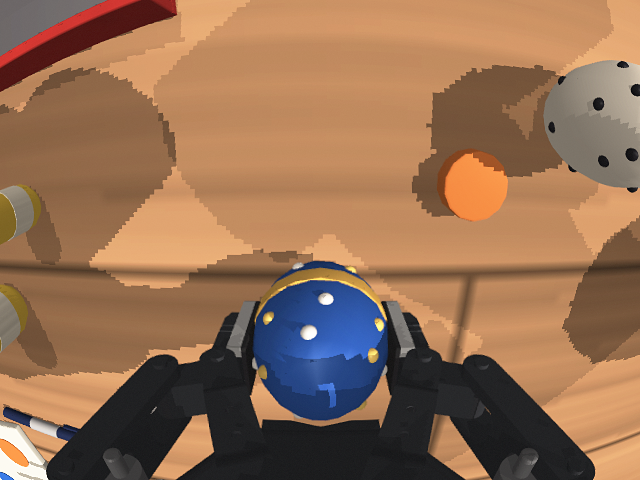

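The blue egg is between the pads, but the opening is only 51.4 mm and there is upward force. The grip is therefore above the widest part, so I'll regrasp 7 mm lower.

>>> servo_tool:
  commands:
    - [[0,0,0,0,0,0,0],[0,0,0,0,0,0,0],[0,0,0,0,0,0,0],[0,0,0,0,0,0,0],[0,0,0,0.0035,0,0,0],[0,0,0,0.0035,0,0,0],[0,0,0,0,0,0,0]]

```text
clock: 4.85
position: [630.3, 288.7, 7.9]
ee_rot: [0.0, 1.0, -0.001, -0.001]
contact_force: [-1.3, -0.4, 0.5]
gripper_width: 85.1
grasp_force: 0.0
```

>>> servo_tool:
  commands:
    - [[120,0,0,0,0,0,0],[160,0,0,0,0,0,0],[160,0,0,0,0,0,0],[160,0,0,0,0,0,0],[160,0,0,0,0,0,0],[160,0,0,0,0,0,0]]

```text
clock: 5.35
position: [631.4, 289.4, 9.9]
ee_rot: [-0.0, 1.0, 0.0, 0.001]
contact_force: [-0.5, 0.8, 2.1]
gripper_width: 51.7
grasp_force: 62.7
```

>>> servo_tool:
  commands:
    - [[160,0,0,-0.015,0,0,0],[160,0,0,-0.03,0,0,0],[160,0,0,-0.03,0,0,0],[160,0,0,-0.015,0,0,0],[160,0.03,-0.02,0,0,0,0],[160,0.03,-0.02,0,0,0,0],[160,0.03,-0.02,0,0,0,0],[160,0.03,-0.02,0,0,0,0],[160,0.03,-0.02,0,0,0,0],[160,0.03,-0.02,0,0,0,0]]

```text
clock: 6.18
position: [449.0, 167.6, 98.9]
ee_rot: [0.0, 1.0, -0.0, -0.001]
contact_force: [0.5, 0.4, -0.7]
gripper_width: 51.4
grasp_force: 62.8
```

>>> servo_tool:
  commands:
    - [[160,0,0,0,0,0,0],[160,0,0,0,0,0,0],[160,0,0,0,0,0,0]]

```text
clock: 6.43
position: [451.6, 169.4, 99.8]
ee_rot: [-0.0, 1.0, 0.0, 0.001]
contact_force: [0.3, 0.2, -0.8]
gripper_width: 51.8
grasp_force: 62.8
```

```bash
python3 - <<'E'
from bench import arm,cams
from h import *
s=arm.read_state();print(s["position"],s["gripper_width"],s["contact_force"])
d=cams.get_image("wrist");cv2.imwrite("pics/w3.png",d["frame"]);print(px(d,(450,169.7,30),True),px(d,(462.6,86.7,30),True))
h,c=blob(d["frame"],(105,120,40),(130,255,255),(320,340),100);print(c,cv2.boundingRect(h))
t=cams.get_image("top");h,c=blob(t["frame"],(105,120,40),(130,255,255),px(t,(450,169.7,135)),25);print(c,cv2.boundingRect(h),plane(t,*c,139))
E
```

```text
[451.57007345 169.42598358  99.76432119] 51.788692526012746 [ 0.26611175  0.21203771 -0.78120347]
[320.74629411 253.27004659] [194.07436629 270.72547161]
[320.30770571 361.46949845] (249, 295, 143, 132)Traceback (most recent call last):
  File "<stdin>", line 6, in <module>
  File "h.py", line 24, in blob
    hl=cv2.convexHull(max(cs,key=cv2.contourArea)); M=cv2.moments(hl)
                      ~~~^^^^^^^^^^^^^^^^^^^^^^^^
ValueError: max() iterable argument is empty
```

View pics/w3.png

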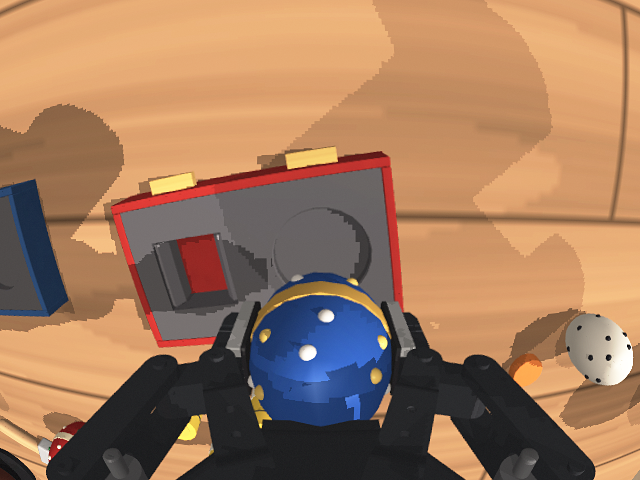

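The egg hangs upright, and the seat rim is visible around (322,255), within about 1 mm of the prediction. Lowering now.

>>> servo_tool:
  commands:
    - [[160,0,0.001,0.02,0,0,0],[160,0,0,0.025,0,0,0],[160,0,0,0.012,0,0,0],[160,0,0,0.004,0,0,0],[160,0,0,0.002,0,0,0],[160,0,0,0.002,0,0,0],[160,0,0,0,0,0,0]]

```text
clock: 7.12
position: [451.7, 170.6, 34.6]
ee_rot: [-0.0, 1.0, 0.0, 0.0]
contact_force: [0.3, -0.0, -0.6]
gripper_width: 51.3
grasp_force: 62.8
```

>>> servo_tool:
  commands:
    - [[160,0,0,0.001,0,0,0],[160,0,0,0.001,0,0,0],[160,0,0,0,0,0,0]]

```text
clock: 7.37
position: [451.2, 170.2, 32.7]
ee_rot: [-0.0, 1.0, 0.0, 0.0]
contact_force: [0.6, 0.6, -1.2]
gripper_width: 51.5
grasp_force: 62.8
```

>>> servo_tool:
  commands:
    - [[160,0,0,0.001,0,0,0],[160,0,0,0,0,0,0]]

```text
clock: 7.53
position: [451.3, 170.3, 31.8]
ee_rot: [-0.0, 1.0, 0.0, 0.0]
contact_force: [-0.3, -0.1, 1.1]
gripper_width: 51.7
grasp_force: 63.0
```

>>> servo_tool:
  commands:
    - [[160,0,0,0.001,0,0,0],[160,0,0,0,0,0,0]]

```text
clock: 7.7
position: [451.4, 170.3, 31.7]
ee_rot: [-0.0, 1.0, 0.0, 0.001]
contact_force: [-2.6, -0.2, 9.5]
gripper_width: 51.4
grasp_force: 63.7
```

>>> servo_tool:
  commands:
    - [[160,0,0,0.0005,0,0,0],[160,0,0,0,0,0,0]]

```text
clock: 7.87
position: [451.5, 170.3, 31.7]
ee_rot: [-0.001, 1.0, 0.0, 0.001]
contact_force: [-3.6, -0.8, 13.5]
gripper_width: 51.6
grasp_force: 64.0
```

The egg is on the floor: contact at z≈31.8, as expected. I'll relax, release and retreat.

>>> servo_tool:
  commands:
    - [[160,0,0,-0.0012,0,0,0],[160,0,0,0,0,0,0],[100,0,0,0,0,0,0],[50,0,0,0,0,0,0],[0,0,0,0,0,0,0],[0,0,0,0,0,0,0],[0,0,0,0,0,0,0],[0,0,0,-0.02,0,0,0],[0,0,0,-0.035,0,0,0],[0,0,0,-0.035,0,0,0]]

```text
clock: 8.7
position: [450.1, 169.3, 120.9]
ee_rot: [-0.0, 1.0, -0.001, -0.002]
contact_force: [1.3, 1.2, -0.4]
gripper_width: 85.2
grasp_force: 0.0
```

>>> servo_tool:
  commands:
    - [[0,0,0,-0.035,0,0,0],[0,-0.025,-0.015,-0.015,0,0,0],[0,-0.035,-0.017,0,0,0,0],[0,-0.035,-0.017,0,0,0,0],[0,-0.035,-0.017,0,0,0,0],[0,-0.035,-0.017,0,0,0,0],[0,0,0,0,0,0,0],[0,0,0,0,0,0,0]]

```text
clock: 9.37
position: [616.9, 85.7, 169.2]
ee_rot: [0.001, 1.0, -0.0, -0.001]
contact_force: [-1.2, -0.0, -1.2]
gripper_width: 85.4
grasp_force: 0.0
```

```bash
python3 - <<'E'
from bench import arm,cams
from h import *
s=arm.read_state();print(s["position"],s["joints"].round(2))
d=cams.get_image("wrist");cv2.imwrite("pics/w4.png",d["frame"])
print(px(d,(650,86.5,80),True),px(d,(650,86.5,0),True),px(d,(451,170.5,60),True))
h,c=blob(d["frame"],(20,120,90),(34,255,255),px(d,(650,86.5,70),True),55);print(c,cv2.boundingRect(h),plane(d,*c,55,True))
E
```

```text
[616.93756973  85.73153737 169.24313485] [ 0.4   0.43 -0.08 -0.   -1.06 -1.97]
[321.71959179 289.63563252] [321.47790667 249.75966657] [442.18711927   8.60961282]
[320.39061836 278.5136234 ] (296, 244, 51, 68) [652.9860121  85.542355   55.       ]
```

View pics/w4.png

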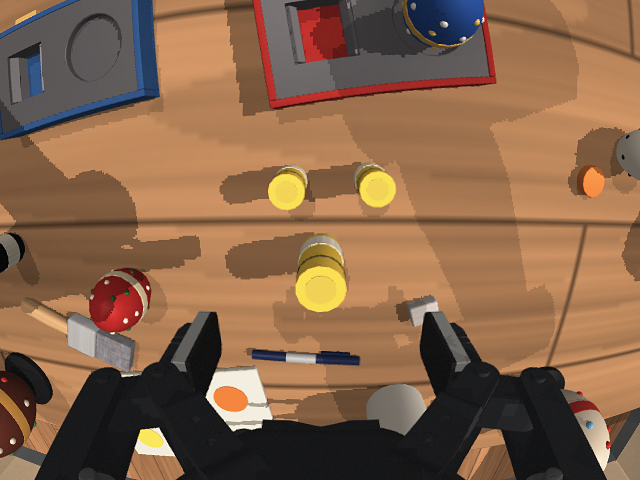

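The blue egg stands in its seat at (443,20). The large yellow cap is centred at (321,288), which matches (650,86), so I'll grasp it.

>>> servo_tool:
  commands:
    - [[0,-0.033,0.0005,0,0,0,0],[0,0,0,0.03,0,0,0],[0,0,0,0.035,0,0,0],[0,0,0,0.035,0,0,0],[0,0,0,0.025,0,0,0],[0,0,0,0.01,0,0,0],[0,0,0,0,0,0,0],[0,0,0,0,0,0,0]]

```text
clock: 10.08
position: [649.3, 88.2, 37.1]
ee_rot: [-0.001, 1.0, -0.0, 0.001]
contact_force: [-0.8, -0.4, 0.7]
gripper_width: 85.5
grasp_force: 0.0
```

>>> servo_tool:
  commands:
    - [[140,0,0,0,0,0,0],[200,0,0,0,0,0,0],[200,0,0,0,0,0,0],[200,0,0,0,0,0,0],[200,0,0,0,0,0,0],[200,0,0,0,0,0,0],[200,0,0,0,0,0,0]]

```text
clock: 10.67
position: [649.7, 87.8, 37.4]
ee_rot: [-0.0, 1.0, 0.0, 0.001]
contact_force: [-2.0, 0.2, 6.1]
gripper_width: 34.6
grasp_force: 59.0
```

>>> servo_tool:
  commands:
    - [[200,0,0,-0.015,0,0,0],[200,0,0,-0.03,0,0,0],[200,0,0,-0.03,0,0,0],[200,0,0,-0.01,0,0,0],[200,0.031,0,0,0,0,0],[200,0.031,0,0,0,0,0],[200,0.031,0,0,0,0,0],[200,0.031,0,0,0,0,0],[200,0.031,0,0,0,0,0],[200,0.031,0,0,0,0,0]]

```text
clock: 11.5
position: [461.0, 87.1, 120.2]
ee_rot: [0.0, 1.0, -0.0, -0.001]
contact_force: [0.3, 0.7, -0.8]
gripper_width: 34.8
grasp_force: 59.5
```

>>> servo_tool:
  commands:
    - [[200,0,0,0,0,0,0],[200,0,0,0,0,0,0],[200,0,0,0,0,0,0]]

```text
clock: 11.75
position: [463.5, 87.8, 121.2]
ee_rot: [-0.0, 1.0, 0.0, 0.0]
contact_force: [0.5, 0.7, -1.5]
gripper_width: 34.6
grasp_force: 59.5
```

```bash
python3 - <<'E'
from bench import arm,cams
from h import *
s=arm.read_state();print(s["position"],s["gripper_width"],s["contact_force"])
d=cams.get_image("wrist");cv2.imwrite("pics/w5.png",d["frame"]);p=s["position"];print(px(d,(462.6,86.7,30),True),px(d,(462.6,86.7,5),True),px(d,p-[0,0,37],True),px(d,p+[0,0,43],True))
E
```

```text
[463.52987949  87.81466862 121.16744628] 34.60897060949548 [ 0.54626832  0.71238256 -1.52443725]
[318.65805123 242.64964922] [318.79212096 231.26541773] [320.34311251 278.05230559] [320.41828762 374.45158151]
```

View pics/w5.png

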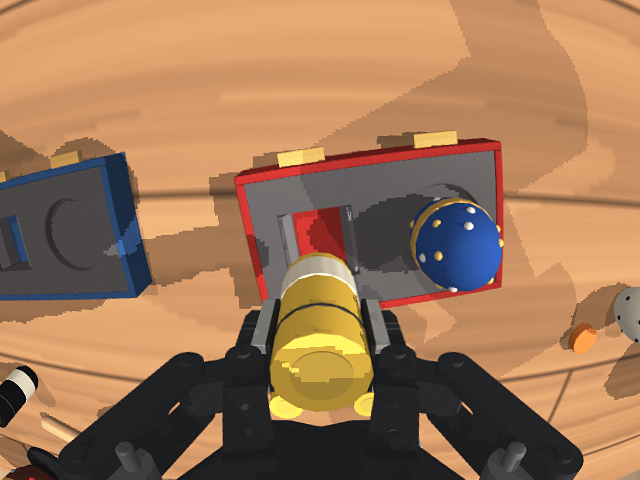

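The cutout centre is near (321,242), right below the bottle. Pressing down now.

>>> servo_tool:
  commands:
    - [[200,0.001,0,0.02,0,0,0],[200,0,0,0.02,0,0,0],[200,0,0,0.01,0,0,0],[200,0,0,0.004,0,0,0],[200,0,0,0.004,0,0,0],[200,0,0,0.004,0,0,0],[200,0,0,0,0,0,0]]

```text
clock: 12.38
position: [462.3, 87.6, 58.6]
ee_rot: [0.0, 1.0, -0.0, -0.0]
contact_force: [-0.6, -0.6, 0.1]
gripper_width: 35.1
grasp_force: 59.5
```

>>> servo_tool:
  commands:
    - [[200,0,0,0.003,0,0,0],[200,0,0,0.003,0,0,0],[200,0,0,0.003,0,0,0],[200,0,0,0,0,0,0]]

```text
clock: 12.72
position: [463.0, 88.0, 50.9]
ee_rot: [-0.001, 1.0, 0.0, 0.001]
contact_force: [-0.3, 0.1, 2.1]
gripper_width: 34.9
grasp_force: 60.0
```

>>> servo_tool:
  commands:
    - [[200,0,0,0.003,0,0,0],[200,0,0,0.003,0,0,0],[200,0,0,0,0,0,0]]

```text
clock: 12.97
position: [463.1, 88.1, 44.2]
ee_rot: [-0.0, 1.0, 0.001, 0.001]
contact_force: [1.3, 0.3, -0.9]
gripper_width: 34.8
grasp_force: 59.5
```

>>> servo_tool:
  commands:
    - [[200,0,0,0.002,0,0,0],[200,0,0,0.001,0,0,0],[200,0,0,0,0,0,0]]

```text
clock: 13.22
position: [463.2, 88.0, 42.3]
ee_rot: [-0.001, 1.0, 0.0, 0.001]
contact_force: [-0.3, 0.2, 11.7]
gripper_width: 35.1
grasp_force: 60.2
```

>>> servo_tool:
  commands:
    - [[200,0,0,0.001,0,0,0],[200,0,0,0.001,0,0,0],[200,0,0,0,0,0,0]]

```text
clock: 13.47
position: [463.5, 88.0, 42.2]
ee_rot: [-0.001, 1.0, 0.0, 0.002]
contact_force: [-4.3, 0.1, 26.0]
gripper_width: 35.0
grasp_force: 61.4
```

The bottle stopped hard at z=42.2, as calculated for fully home. I'll release it with a partial opening, since the egg is close by.

>>> servo_tool:
  commands:
    - [[200,0,0,-0.002,0,0,0],[200,0,0,0,0,0,0],[90,0,0,0,0,0,0],[90,0,0,0,0,0,0],[90,0,0,0,0,0,0],[90,0,0,0,0,0,0],[90,0,0,-0.01,0,0,0],[90,0,0,-0.025,0,0,0],[90,0,0,-0.035,0,0,0],[90,0,0,-0.035,0,0,0]]

```text
clock: 14.3
position: [460.9, 87.0, 146.0]
ee_rot: [-0.0, 1.0, -0.001, -0.002]
contact_force: [0.7, 0.2, -0.4]
gripper_width: 55.3
grasp_force: 0.0
```

>>> servo_tool:
  commands:
    - [[0,0,0,-0.03,0,0,0],[0,0,0.02,-0.015,0,0,0],[0,-0.005,0.035,0,0,0,0],[0,-0.005,0.035,0,0,0,0],[0,-0.005,0.035,0,0,0,0],[0,-0.005,0.035,0,0,0,0],[0,-0.005,0.035,0,0,0,0],[0,-0.005,0.035,0,0,0,0],[0,0,0.035,0,0,0,0],[0,0,0.035,0,0,0,0]]

```text
clock: 15.13
position: [491.5, 388.9, 189.9]
ee_rot: [0.0, 1.0, -0.001, -0.001]
contact_force: [0.0, -0.4, -0.1]
gripper_width: 85.7
grasp_force: 0.0
```

>>> servo_tool:
  commands:
    - [[0,0,0,0,0,0,0],[0,0,0,0,0,0,0],[0,0,0,0,0,0,0]]

```text
clock: 15.38
position: [491.4, 387.0, 189.9]
ee_rot: [-0.0, 1.0, -0.001, -0.001]
contact_force: [0.3, -0.8, 0.2]
gripper_width: 85.2
grasp_force: 0.0
```

```bash
python3 - <<'E'
from bench import arm,cams
from h import *
s=arm.read_state();print(s["position"],s["joints"].round(2),s["gripper_width"])
d=cams.get_image("wrist");cv2.imwrite("pics/w6.png",d["frame"])
q=px(d,(537,417.5,38),True);print(q)
h,c=blob(d["frame"],(0,0,110),(180,70,255),q,45);print(c,cv2.boundingRect(h),plane(d,*c,38,True))
h,c=blob(d["frame"],(5,180,120),(14,255,255),q+[-70,40],45);print('orange',c,cv2.boundingRect(h),plane(d,*c,8,True))
E
```

```text
[491.39683242 386.9810814  189.94743821] [ 0.93  0.42 -0.05 -0.   -1.11 -2.5 ] 85.22916329601244
[355.70185088 270.05528015]
[351.02270833 273.13796875] (321, 240, 61, 68) [539.9293383  413.48947038  38.        ]
orange [291.14682792 293.29195841] (276, 277, 32, 33) [575.25858329 357.77207825   8.        ]
```

View pics/w6.png

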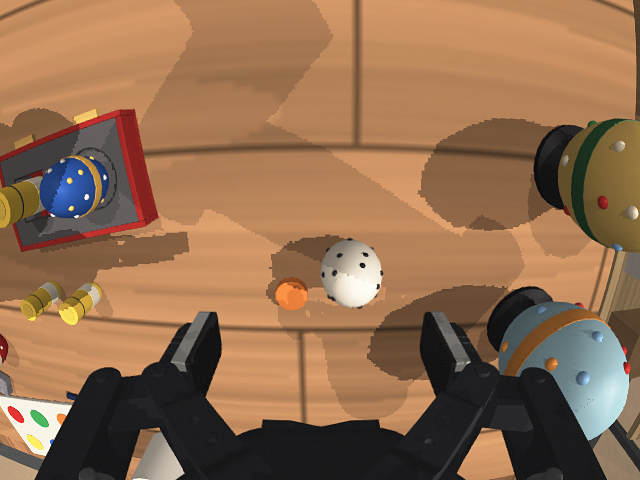

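The white egg is centred at (351,273), giving (540,413.5). The earlier top mask was clipped on its shaded side. The orange cap at (291,293) leaves enough clearance, and the red case kit looks right.

>>> servo_tool:
  commands:
    - [[0,-0.024,0.013,0,0,0,0],[0,-0.024,0.013,0.02,0,0,0],[0,0,0,0.035,0,0,0],[0,0,0,0.035,0,0,0],[0,0,0,0.035,0,0,0],[0,0,0,0.03,0,0,0],[0,0,0,0.016,0,0,0],[0,0,0,0.008,0,0,0],[0,0,0,0,0,0,0],[0,0,0,0,0,0,0]]

```text
clock: 16.27
position: [540.7, 413.2, 13.1]
ee_rot: [0.0, 1.0, 0.0, 0.001]
contact_force: [0.1, -0.4, 0.6]
gripper_width: 85.5
grasp_force: 0.0
```

```bash
python3 - <<'E'
from bench import arm,cams
from h import *
s=arm.read_state();p=s["position"];print(p)
d=cams.get_image("wrist");q=px(d,p+[0,0,29],True)
h,c=blob(d["frame"],(0,0,110),(180,70,255),q,75);print(q,c,cv2.boundingRect(h),plane(d,*c,38,True))
E
```

```text
[540.73714634 413.24566113  13.05928754]
[320.38348545 351.19141341] [320.47333631 350.33944717] (251, 276, 140, 150) [543.30069992 413.28150665  38.        ]
```

>>> servo_tool:
  commands:
    - [[0,0,0,0.003,0,0,0],[120,0,0,0,0,0,0],[160,0,0,0,0,0,0],[160,0,0,0,0,0,0],[160,0,0,0,0,0,0],[160,0,0,0,0,0,0],[160,0,0,0,0,0,0]]

```text
clock: 16.9
position: [540.5, 414.1, 10.3]
ee_rot: [-0.0, 1.0, 0.001, 0.001]
contact_force: [-0.7, -1.2, 6.7]
gripper_width: 51.0
grasp_force: 62.9
```

>>> servo_tool:
  commands:
    - [[160,0,0,-0.02,0,0,0],[160,0,0,-0.035,0,0,0],[160,0,0,-0.035,0,0,0],[160,0,0,-0.03,0,0,0],[160,0.0056,-0.0347,0,0,0,0],[160,0.0056,-0.0347,0,0,0,0],[160,0.0056,-0.0347,0,0,0,0],[160,0.0056,-0.0347,0,0,0,0],[160,0.0056,-0.0347,0,0,0,0],[160,0.0056,-0.0347,0,0,0,0]]

```text
clock: 17.73
position: [505.3, 203.6, 128.4]
ee_rot: [-0.0, 1.0, -0.0, -0.001]
contact_force: [0.1, 0.5, -2.0]
gripper_width: 51.7
grasp_force: 62.9
```

>>> servo_tool:
  commands:
    - [[160,0.0056,-0.0347,0,0,0,0],[160,0.0056,-0.0347,0,0,0,0],[160,0.0056,-0.0347,0,0,0,0],[160,0.0056,-0.0347,0,0,0,0],[160,0.0056,-0.0347,0,0,0,0],[160,0.0056,-0.0347,0,0,0,0],[160,0.0056,-0.0347,0,0,0,0],[160,0.0056,-0.0347,0,0,0,0],[160,0.0056,-0.0347,0,0,0,0],[160,0,0,0,0,0,0]]

```text
clock: 18.57
position: [453.8, -110.9, 128.3]
ee_rot: [0.003, 1.0, -0.0, -0.001]
contact_force: [0.8, -0.4, -0.6]
gripper_width: 51.4
grasp_force: 63.0
```

>>> servo_tool:
  commands:
    - [[160,0,0,0,0,0,0],[160,0,0,0,0,0,0]]

```text
clock: 18.73
position: [455.8, -107.0, 128.7]
ee_rot: [0.0, 1.0, 0.0, -0.0]
contact_force: [-0.6, 0.1, -1.6]
gripper_width: 51.3
grasp_force: 63.0
```

```bash
python3 - <<'E'
from bench import arm,cams
from h import *
s=arm.read_state();p=s["position"];print(p,s["gripper_width"],s["contact_force"],s["joints"].round(2))
d=cams.get_image("wrist");cv2.imwrite("pics/w7.png",d["frame"]);print(px(d,(456.1,-106.9,30),True),px(d,(463.3,-190.5,30),True),px(d,(455.9,-76.9,30),True),px(d,(486,-107,30),True),px(d,(426,-107,30),True),px(d,p-[0,0,10],True))
E
```

```text
[ 455.83293358 -106.98071056  128.73455439] 51.29080103387494 [-0.59043783  0.05830071 -1.59764509] [ 0.12  0.23 -0.51 -0.   -0.83 -1.69]
[320.47604022 240.8223206 ] [204.81964322 250.36659602] [363.59647849 240.49326861] [320.38601048 279.93150514] [320.27199229 198.33901935] [320.4010133  302.25755111]
```

View pics/w7.png

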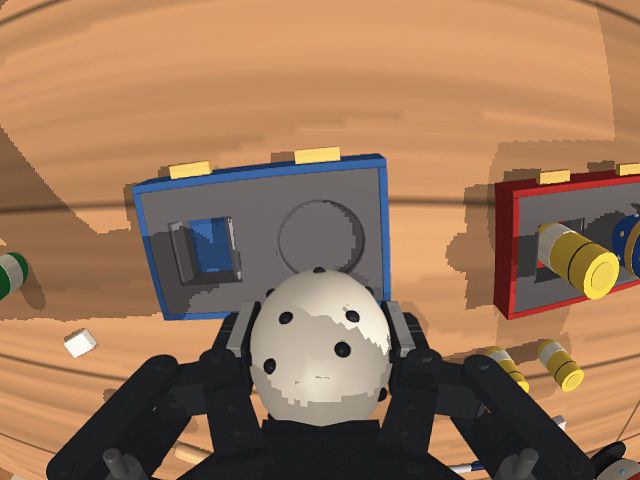

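The blue case's seat rim spans 278–364, centred at (321,242), directly under the egg. The cutout is near (206,252). Lowering now.

>>> servo_tool:
  commands:
    - [[160,0,0,0.025,0,0,0],[160,0,0,0.03,0,0,0],[160,0,0,0.02,0,0,0],[160,0,0,0.01,0,0,0],[160,0,0,0.004,0,0,0],[160,0,0,0.002,0,0,0],[160,0,0,0.002,0,0,0],[160,0,0,0,0,0,0],[160,0,0,0,0,0,0]]

```text
clock: 19.53
position: [456.7, -106.6, 36.7]
ee_rot: [-0.0, 1.0, 0.0, 0.001]
contact_force: [-0.3, 0.5, -1.4]
gripper_width: 51.4
grasp_force: 63.0
```

>>> servo_tool:
  commands:
    - [[160,0,0,0.001,0,0,0],[160,0,0,0,0,0,0]]

```text
clock: 19.7
position: [456.3, -106.9, 35.5]
ee_rot: [-0.0, 1.0, 0.0, 0.001]
contact_force: [0.1, -0.1, -1.2]
gripper_width: 51.5
grasp_force: 63.0
```

>>> servo_tool:
  commands:
    - [[160,0,0,0.001,0,0,0],[160,0,0,0,0,0,0]]

```text
clock: 19.87
position: [456.1, -107.0, 34.1]
ee_rot: [-0.0, 1.0, 0.0, 0.0]
contact_force: [0.6, -0.0, -0.8]
gripper_width: 51.8
grasp_force: 63.0
```

>>> servo_tool:
  commands:
    - [[160,0,0,0.001,0,0,0],[160,0,0,0,0,0,0]]

```text
clock: 20.03
position: [455.9, -107.0, 32.9]
ee_rot: [-0.0, 1.0, -0.0, -0.0]
contact_force: [0.1, -0.3, -1.1]
gripper_width: 51.3
grasp_force: 63.0
```

>>> servo_tool:
  commands:
    - [[160,0,0,0.001,0,0,0],[160,0,0,0,0,0,0]]

```text
clock: 20.2
position: [456.2, -107.0, 32.2]
ee_rot: [-0.0, 1.0, -0.0, 0.0]
contact_force: [-0.9, -0.0, 2.4]
gripper_width: 51.5
grasp_force: 63.2
```

>>> servo_tool:
  commands:
    - [[160,0,0,0.0005,0,0,0],[160,0,0,0,0,0,0]]

```text
clock: 20.37
position: [456.2, -107.0, 32.2]
ee_rot: [-0.0, 1.0, -0.0, 0.0]
contact_force: [-1.7, 0.7, 6.5]
gripper_width: 51.4
grasp_force: 63.6
```

The egg is on the floor at the expected height. I'll release and move toward the green bottle.

>>> servo_tool:
  commands:
    - [[160,0,0,-0.0005,0,0,0],[160,0,0,0,0,0,0],[100,0,0,0,0,0,0],[50,0,0,0,0,0,0],[0,0,0,0,0,0,0],[0,0,0,0,0,0,0],[0,0,0,0,0,0,0],[0,0,0,-0.02,0,0,0],[0,0,0,-0.035,0,0,0],[0,0,0,-0.035,0,0,0]]

```text
clock: 21.2
position: [455.0, -107.0, 122.0]
ee_rot: [-0.0, 1.0, -0.0, -0.002]
contact_force: [0.9, 0.9, -0.6]
gripper_width: 85.4
grasp_force: 0.0
```

>>> servo_tool:
  commands:
    - [[0,0,0,-0.035,0,0,0],[0,0,-0.03,-0.015,0,0,0],[0,0,-0.035,0,0,0,0],[0,0,-0.035,0,0,0,0],[0,0,-0.035,0,0,0,0],[0,0,-0.035,0,0,0,0],[0,0,-0.035,0,0,0,0],[0,0,-0.035,0,0,0,0],[0,0,-0.035,0,0,0,0],[0,0,-0.03,0,0,0,0]]

```text
clock: 22.03
position: [455.7, -414.1, 171.5]
ee_rot: [0.0, 1.0, 0.0, -0.0]
contact_force: [1.0, 0.5, -0.2]
gripper_width: 85.6
grasp_force: 0.0
```

>>> servo_tool:
  commands:
    - [[0,0,0,0,0,0,0],[0,0,0,0,0,0,0],[0,0,0,0,0,0,0]]

```text
clock: 22.28
position: [455.7, -411.4, 171.4]
ee_rot: [0.0, 1.0, 0.001, -0.001]
contact_force: [-0.4, 0.2, -0.2]
gripper_width: 85.2
grasp_force: 0.0
```

```bash
python3 - <<'E'
from bench import arm,cams
from h import *
s=arm.read_state();p=s["position"];print(p,s["gripper_width"],s["joints"].round(2))
d=cams.get_image("wrist");cv2.imwrite("pics/w8.png",d["frame"]);q=px(d,(492.7,-420.2,80),True);print(q,px(d,(492.7,-420.2,0),True))
h,c=blob(d["frame"],(45,100,25),(90,255,255),q,70);print(c,cv2.boundingRect(h),plane(d,*c,56,True))
E
```

```text
[ 455.68134254 -411.44850596  171.37933467] 85.1708552096808 [-0.47  0.41 -0.1  -0.   -1.05 -1.1 ]
[308.03159022 293.09082974] [310.6416137  252.80284335]
[309.84706252 283.08507697] (284, 249, 51, 67) [ 496.3209619  -419.54862904   56.        ]
```

View pics/w8.png

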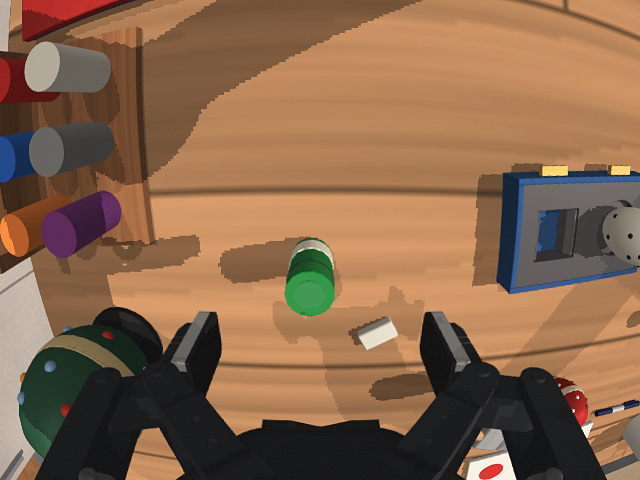

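The green cap is centred at (310,293), giving (493.5,-419.5). The white egg stands in its seat at the right of the frame. Grasping the green bottle.

>>> servo_tool:
  commands:
    - [[0,-0.038,-0.008,0,0,0,0],[0,0,0,0.03,0,0,0],[0,0,0,0.035,0,0,0],[0,0,0,0.035,0,0,0],[0,0,0,0.025,0,0,0],[0,0,0,0.01,0,0,0],[0,0,0,0,0,0,0],[0,0,0,0,0,0,0]]

```text
clock: 23.0
position: [495.1, -419.6, 38.0]
ee_rot: [-0.001, 1.0, -0.001, 0.0]
contact_force: [0.5, -0.3, 0.2]
gripper_width: 85.3
grasp_force: 0.0
```

>>> servo_tool:
  commands:
    - [[140,0,0,0,0,0,0],[200,0,0,0,0,0,0],[200,0,0,0,0,0,0],[200,0,0,0,0,0,0],[200,0,0,0,0,0,0],[200,0,0,0,0,0,0],[200,0,0,0,0,0,0]]

```text
clock: 23.58
position: [494.7, -420.2, 38.5]
ee_rot: [-0.0, 1.0, -0.001, 0.001]
contact_force: [-0.6, 1.0, 6.5]
gripper_width: 34.7
grasp_force: 59.4
```

>>> servo_tool:
  commands:
    - [[200,0,0,-0.015,0,0,0],[200,0,0,-0.03,0,0,0],[200,0,0,-0.03,0,0,0],[200,0.0045,0.0329,-0.01,0,0,0],[200,0.0045,0.0329,0,0,0,0],[200,0.0045,0.0329,0,0,0,0],[200,0.0045,0.0329,0,0,0,0],[200,0.0045,0.0329,0,0,0,0],[200,0.0045,0.0329,0,0,0,0],[200,0.0045,0.0329,0,0,0,0]]

```text
clock: 24.42
position: [461.8, -188.2, 121.8]
ee_rot: [0.0, 1.0, 0.0, -0.0]
contact_force: [1.7, 0.2, -1.1]
gripper_width: 34.7
grasp_force: 59.9
```

>>> servo_tool:
  commands:
    - [[200,0,0,0,0,0,0],[200,0,0,0,0,0,0],[200,0,0,0,0,0,0]]

```text
clock: 24.67
position: [462.8, -189.6, 122.1]
ee_rot: [-0.0, 1.0, -0.0, 0.0]
contact_force: [-0.2, -0.1, -1.0]
gripper_width: 34.3
grasp_force: 60.0
```

```bash
python3 - <<'E'
from bench import arm,cams
from h import *
s=arm.read_state();p=s["position"];print(p,s["gripper_width"],s["contact_force"])
d=cams.get_image("wrist");cv2.imwrite("pics/w9.png",d["frame"]);print(px(d,(463.3,-190.5,30),True),px(d,p-[0,0,38],True))
E
```

```text
[ 462.77183612 -189.62825592  122.11412769] 34.34099869998211 [-0.23783273 -0.14728254 -0.97772876]
[319.1198217  244.26949973] [320.40586418 277.28651264]
```

View pics/w9.png

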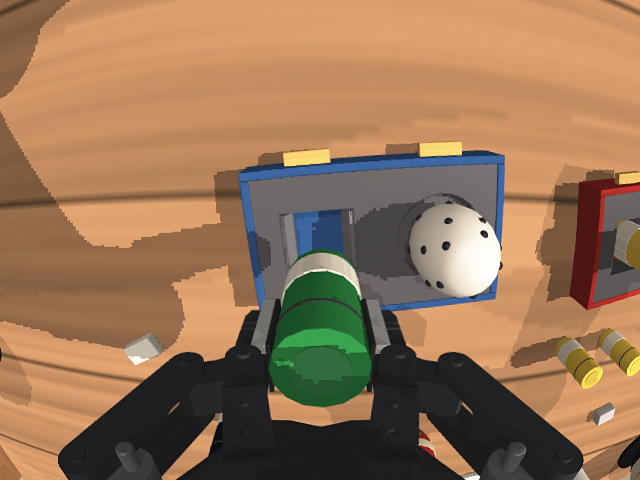

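The cutout's far edge spans 280–354, so its centre is about (319.5,244) and the bottle is aligned. Pressing.

>>> servo_tool:
  commands:
    - [[200,0,0,0.02,0,0,0],[200,0,0,0.02,0,0,0],[200,0,0,0.01,0,0,0],[200,0,0,0.004,0,0,0],[200,0,0,0.004,0,0,0],[200,0,0,0.004,0,0,0],[200,0,0,0,0,0,0]]

```text
clock: 25.3
position: [462.6, -190.0, 59.7]
ee_rot: [0.0, 1.0, 0.0, -0.0]
contact_force: [-0.3, 0.2, -0.4]
gripper_width: 34.9
grasp_force: 60.0
```

>>> servo_tool:
  commands:
    - [[200,0,0,0.003,0,0,0],[200,0,0,0.003,0,0,0],[200,0,0,0.003,0,0,0],[200,0,0,0.003,0,0,0],[200,0,0,0,0,0,0]]

```text
clock: 25.72
position: [464.4, -190.2, 48.8]
ee_rot: [-0.0, 1.0, -0.001, 0.002]
contact_force: [2.5, -4.7, -1.4]
gripper_width: 34.8
grasp_force: 60.2
```

>>> servo_tool:
  commands:
    - [[200,0,0,0.002,0,0,0],[200,0,0,0.001,0,0,0],[200,0,0,0,0,0,0]]

```text
clock: 25.97
position: [463.6, -190.0, 45.3]
ee_rot: [-0.0, 1.0, -0.0, 0.001]
contact_force: [1.9, -5.1, 1.1]
gripper_width: 34.6
grasp_force: 60.4
```

>>> servo_tool:
  commands:
    - [[200,0,-0.0005,0.001,0,0,0],[200,0,0,0.001,0,0,0],[200,0,0,0,0,0,0]]

```text
clock: 26.22
position: [463.1, -190.3, 43.5]
ee_rot: [-0.0, 1.0, -0.0, 0.0]
contact_force: [1.9, -3.4, 4.0]
gripper_width: 34.7
grasp_force: 60.6
```

>>> servo_tool:
  commands:
    - [[200,0,0,0.001,0,0,0],[200,0,0,0.0005,0,0,0],[200,0,0,0,0,0,0]]

```text
clock: 26.47
position: [463.3, -190.3, 43.4]
ee_rot: [-0.001, 1.0, -0.0, 0.001]
contact_force: [-1.7, -1.2, 14.6]
gripper_width: 34.4
grasp_force: 61.7
```

>>> servo_tool:
  commands:
    - [[200,0,0,0.001,0,0,0],[200,0,0,0,0,0,0]]

```text
clock: 26.63
position: [463.4, -190.3, 43.3]
ee_rot: [-0.001, 1.0, -0.001, 0.001]
contact_force: [-3.2, 0.3, 22.5]
gripper_width: 34.9
grasp_force: 62.2
```

The bottle is home, with a hard stop at 43.4 as calculated. I'll release, retreat and clear the view.

>>> servo_tool:
  commands:
    - [[200,0,0,-0.002,0,0,0],[200,0,0,0,0,0,0],[90,0,0,0,0,0,0],[90,0,0,0,0,0,0],[90,0,0,0,0,0,0],[90,0,0,0,0,0,0],[90,0,0,-0.01,0,0,0],[90,0,0,-0.025,0,0,0],[90,0,0,-0.035,0,0,0],[90,0,0,-0.035,0,0,0]]

```text
clock: 27.47
position: [461.2, -189.8, 147.4]
ee_rot: [-0.0, 1.0, 0.0, -0.002]
contact_force: [1.5, 0.1, -0.5]
gripper_width: 55.1
grasp_force: 0.0
```

>>> servo_tool:
  commands:
    - [[0,0,0,-0.035,0,0,0],[0,0,0,-0.035,0,0,0],[0,0,-0.03,-0.02,0,0,0],[0,0,-0.035,0,0,0,0],[0,0,-0.035,0,0,0,0],[0,0,-0.035,0,0,0,0],[0,0,-0.035,0,0,0,0],[0,0,-0.035,0,0,0,0],[0,0,0,0,0,0,0]]

```text
clock: 28.22
position: [461.9, -399.6, 235.5]
ee_rot: [0.002, 1.0, 0.0, -0.001]
contact_force: [1.0, -0.5, 0.0]
gripper_width: 85.1
grasp_force: 0.0
```

```bash
python3 - <<'E'
from bench import arm,cams
from h import *
t=cams.get_image("top");a=cv2.resize(t["frame"][155:315,130:500],(800,346));s=cams.get_image("side")["frame"][140:400,140:480]
b=cv2.resize(s,None,fx=.97,fy=.97);o=np.zeros((600,800,3),np.uint8);o[:346]=a;o[346:600,:b.shape[1]]=b[:254];cv2.imwrite("pics/f.png",o)
t=cams.get_image("side")
for n,lo,hi,p in(('y',(20,120,90),(34,255,255),(463,88,60)),('g',(45,100,25),(90,255,255),(463,-190,60))):
    h,c=blob(t["frame"],lo,hi,px(t,p),26);print(n,c,cv2.boundingRect(h),px(t,(p[0],p[1],85)),px(t,(p[0],p[1],31)))
E
```

```text
Traceback (most recent call last):
ValueError: could not broadcast input array from shape (252,330,3) into shape (254,330,3)
```

```bash
python3 - <<'E'
from bench import arm,cams
from h import *
t=cams.get_image("top");a=cv2.resize(t["frame"][155:315,130:500],(600,260));t=cams.get_image("side")
b=cv2.resize(t["frame"][140:400,140:480],(445,340));o=np.zeros((600,600,3),np.uint8);o[:260]=a;o[260:,:445]=b;cv2.imwrite("pics/f.png",o)
for n,lo,hi,p in(('y',(20,120,90),(34,255,255),(463,88,60)),('g',(45,100,25),(90,255,255),(463,-190,60))):
    h,c=blob(t["frame"],lo,hi,px(t,p),26);print(n,c,cv2.boundingRect(h),px(t,(p[0],p[1],85)),px(t,(p[0],p[1],31)))
E
```

```text
y [315.86225597 280.08893709] (307, 266, 19, 30) [316.22061895 271.06441319] [315.84299825 290.53652026]
g [399.47518727 211.65730337] (391, 199, 18, 26) [399.99715028 203.28541114] [397.41547583 222.3512166 ]
```

View pics/f.png

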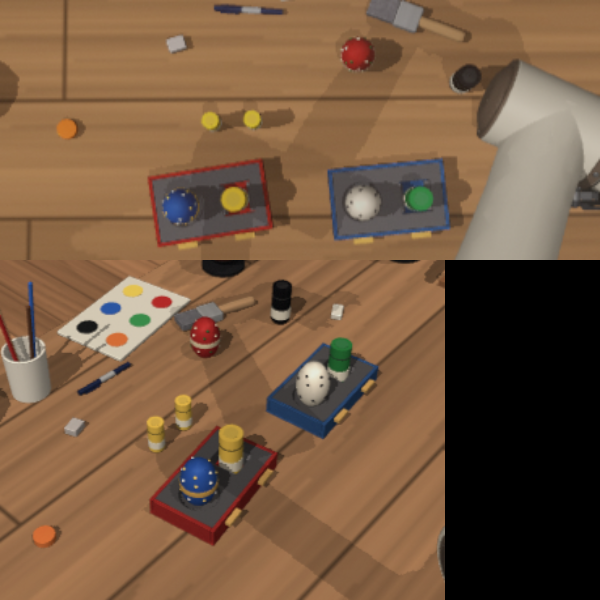

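The final views show both kits complete and upright, with eggs at (180,207) and (362,202) and bottles at (234,199) and (419,198) in the top half. The red egg and black bottle are untouched.

```bash
python3 -c "
from bench import ticket
print(ticket.job_done())"
```

```text
the job is handed in; nothing more can be done
None
```

Both kits are made up and handed in at about 28 s: the red case has the blue egg and large yellow bottle, the blue case has the white egg and green bottle, and the red egg and black bottle were left alone.

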